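Sort handed brass brackets into their bays

TASK

Sort the three brass pivot brackets by handedness: slide each left-hand bracket into the bay whose felt pad shows the left-hand outline, and the right-hand one into the bay with the right-hand outline, until each lies flat on the felt. The brass is polished and marks easily, so push the brackets gently along the board: do not pinch them between the fingers, press on them or lift them. Leave the jar, the bur block and the screwdriver where they are.

Things in the scene. Friction and masses are not known exactly. Their poses are not given: they have to be found in the camera images.
- board: fixed plywood board, 300 (x) by 600 (y) mm, top 12 mm above bench; origin under its centre; yaw within 0.12 rad. At its y ends two bays face each other: 260 mm wide inside, mouth at |y| = 150 mm, back wall at |y| = 280 mm, walls 20 mm high and 10 mm thick on the back and sides, no lip, open top. Brackets start between the mouths, boss up, free to slide.
- left_a_mid (a point): middle of left_a's 62 x 42 mm outline, half-way up its plate (5 mm above the board). Axes as left_a: x along the long arm, y from the long arm towards the short arm's tip, z up. Any yaw at the start.
- left_a: left-hand flat L-shaped polished brass bracket, 10 mm thick, 130 g. Long arm 62 x 18 mm along its x, on the -y side; short arm 18 mm wide, reaching to 42 mm in y at the -x end; boss 14 mm wide, 12 mm high at the other end. Seen from above, long arm nearest you, short arm pointing away: the short arm is at the left end. Origin: middle of outline, underside.
- left_b_mid (a point): middle of left_b's 62 x 42 mm outline, half-way up its plate (5 mm above the board). Axes as left_b: x along the long arm, y from the long arm towards the short arm's tip, z up. Any yaw at the start.
- left_b: left-hand flat L-shaped polished brass bracket, 10 mm thick, 130 g. Long arm 62 x 18 mm along its x, on the -y side; short arm 18 mm wide, reaching to 42 mm in y at the -x end; boss 14 mm wide, 12 mm high at the other end. Seen from above, long arm nearest you, short arm pointing away: the short arm is at the left end. Origin: middle of outline, underside.
- right_a_mid (a point): middle of right_a's 62 x 42 mm outline, half-way up its plate (5 mm above the board). Axes as right_a: x along the long arm, y from the long arm towards the short arm's tip, z up. Any yaw at the start.
- right_a: right-hand flat L-shaped polished brass bracket, 10 mm thick, 130 g. Long arm 62 x 18 mm along its x, on the -y side; short arm 18 mm wide, reaching to 42 mm in y at the +x end; boss 14 mm wide, 12 mm high at the other end. Seen from above, long arm nearest you, short arm pointing away: the short arm is at the right end. Origin: middle of outline, underside.
- left_pad: dark blue felt pad of the left-hand bay, 255 mm (x) by 98 mm (y), under 1 mm thick, with a pale outline of the left-hand bracket (1.3 times life size). Origin at its centre on the board's top; axes parallel to the board's. It lies in one of the two bays (which one varies), its centre 80 mm in from the mouth.
- right_pad: dark blue felt pad of the right-hand bay, 255 mm (x) by 98 mm (y), under 1 mm thick, with a pale outline of the right-hand bracket (1.3 times life size). Origin at its centre on the board's top; axes parallel to the board's. It lies in one of the two bays (which one varies), its centre 80 mm in from the mouth.
- jar: loose amber glass jar with a metal lid, 56 mm wide, 75 mm tall, on the bench beyond the board; bystander; origin under its centre
- bur_block: loose round wooden block with small upright burs, 68 mm wide, 73 mm tall, on the bench beyond the board; bystander; origin under its centre
- screwdriver: loose screwdriver, 160 mm long, lying on the bench between the robot and the board; bystander; it lies along its own x
Not all that is in view belongs to the job. What is shaped like the left_a but black or green is not meant.

How it is judged:
By the outcome, as a careful person would: the job done as asked, in the order asked, and still so for the second after the job is handed in, with the robot touching nothing.
It also fails if it takes over 64 s, if anything falls off the work surface, if the arm or the gripper's body presses on something with over 40 N, if the wrist force passes 120 N, or if a joint passes its speed limit or range.

ROBOT

A 6-joint arm with a two-finger parallel gripper is mounted at the origin on the work surface. World frame = base frame: x ahead of the robot, y to its left, z up, the work surface at z = 0. Lengths are in mm, angles in rad, forces in N, time in s.
With the tool pointing down it reaches from about 250 to 725 mm from the base axis. Payload 9.7 kg.
Tool frame: the origin (TCP) lies midway between the tips of the shut fingers; the grasp point (between the pads) lies 19 mm behind it; z points along the fingers, y is the direction in which the jaws open and shut (so a half turn about z gives the same grasp; the last joint's range is limited). The gripper opens to 85 mm and grips with 20 to 120 N. Pads are 22 mm wide; open, the fingers measure 114 mm over their backs; the gripper's body (76 mm by 85 mm) begins 54 mm behind the grasp point. The pads swing forward as they close: fully open they stand 13 mm farther back than shut.
Start: joints at [1.24, 0.087, 0.176, 1.66, 0, 1.571], TCP at [178.637, 520.179, 231.284] pointing down, gripper open.
Joint ranges: [-3.13, 3.13], [-0.85, 1.81], [-1.15, 1.24], [-2.2, 2.28], [-1.44, 1.52], [-3.14, 3.14]. Speed limits (rad/s): [2.22, 2.22, 2.57, 3.14, 3.14, 3.14].

INTERFACE

Orientations are given as a unit quaternion [w, x, y, z].
In Python, from cell import arm gives the robot as it stands.
- The arm moves only by the tool drive_tool, never from a script. Its argument "rows" is a list that holds one entry, the list of rows, each a list of 6 numbers: the shift along the world's x, y, z each as a share of 30 mm, from -1 to 1, then the turn, a rotation vector about the world's x, y, z each as a share of 5 degrees, from -1 to 1. A call has 1 to 20 rows; each row shifts and turns the commanded pose from where the row before left it; what a row does not reach is not made up. A row lasts 1/12 s, in which the tool goes at most 41.7 mm and 7.16 degrees, less where a joint would pass 70% of its speed; a pose out of reach is approached as far as the arm can. A call with a number of a shift or a turn outside -1 to 1 is refused whole. A call with a gripper value outside its range is refused whole. "hand" is the opening in per cent of the stroke, from 0 (shut) to 100 (fully open), set as the call begins (left out, the last holds). The fingers move at their own pace and stop on an object; "force" is the grip in N (left out, the last holds). Time passes only in rows, so rows that do not move let the fingers close. It gives the time, the measured TCP pose, the force and the opening at its end, in the units of the state.
- arm.sense(): the state, without advancing time (a new reading comes with each control period).
- arm.snapshot(name): name is "scene" or "top" or "wrist"; returns (picture, depth): 420x560x3 uint8, blue, green, red; 420x560 float32, mm along the optical axis (not along the pixel's ray), 0 where there is no reading.
- arm.camera_model(name): a dict with "mtx" (3x3 intrinsics, pixels), "cam_to_world" (4x4, takes a point from camera to world coordinates). Camera axes: x right, y down, z forward; pixel columns grow to the right and rows downward; lengths in mm; the calibration is good to about 2 mm. The wrist camera is an equidistant fisheye: a pixel r from the principal point sees the ray r / f radians off the axis. A picture is of the moment at which its call begins: read the wrist's pose just before it. camera_model takes no time and is no camera call; for the wrist camera it gives the pose at the moment of the call.
- arm.job_done(): hands the job in, once; it reports no verdict.
Trained networks look in the newest picture that a camera, given by its name, has taken for a name from the list of things; names that differ only in an ending like _2 or _b are one class to them, and where a whole thing is asked for, a point or a joint stands for the part that bears it (a point fixed in the world has none). Each returns a list of dicts, best first, with "p" (0 to 1); they miss things now and then, are a little off and sometimes report something else, mostly with a low value. They report only what shows in the picture. A call takes as long as a camera call. They do not tell look-alikes from the thing itself.
- arm.find_in(camera, label): "box" ([centre column, centre row, width, height] in pixels, round what is visible of it).
- arm.trace(camera, label): "mask" (420x560 bool, what is visible of it) and "box" ([centre column, centre row, width, height] in pixels, round what is visible of it).
- arm.place_of(camera, label): "centre" ([row, column] in pixels: a listed point, or the origin of a listed thing).
The state is a dict: "time": time; "joint_pos": joint angles; "joint_velocities": joint speeds; "joint_efforts": joint torques, N m; "tcp_pos": TCP position; "tool_rot": TCP orientation; "wrist_force": force on the tool from outside, world axes, zero at the start; "ft_torque": the same for the moment, N m; "opening": finger opening in mm.
Only numpy, scipy, OpenCV 4.12 (cv2) and the standard library are available. Lean on these libraries where they do the work, as an engineer would, in place of code of your own. Each camera call takes 0.05 s, during which the arm holds its last target.

## Working session

There is one attempt and no reset: what is moved stays moved. The work goes in short steps, Python scripts to look and compute and a tool call to move; the robot and the scene stay as the last step left them, time stands still between calls to the robot, and variables do not carry over. Pictures are saved under pics/ and viewed, and the job is handed in when it is done.

Besides the shell and the picture viewer there is one more tool, called after "Request:" as name([rows], argument=value, ...), one row to a line, values as JSON. drive_tool: Moves the arm, as the interface text tells. Shift numbers are shares of 30 mm and turn numbers shares of 5 degrees, none past 1 either way. Its arguments: {"type":"object","properties":{"rows":{"type":"array","items":{"type":"array","items":{"type":"array","items":{"type":"number"}}}},"hand":{"type":"number"},"force":{"type":"number"}},"required":["rows"]}

```bash
ls; mkdir -p pics
python3 - <<'E'
from cell import arm
import cv2,numpy as np
print(arm.sense())
for n in ("scene","top"):
    p,d=arm.snapshot(n); cv2.imwrite(f"pics/{n}0.png",p); np.save(f"{n}0.npy",d)
    print(n,arm.camera_model(n))
    for l in ("left_a","right_a","left_pad","right_pad"):
        print(l,[(r["p"],np.round(r["box"])) for r in arm.find_in(n,l)])
E
```

```text
pics
{'time': 0.0, 'joint_pos': array([1.23998675e+00, 8.74839816e-02, 1.75136918e-01, 1.65978484e+00,
       1.74608838e-06, 1.57073006e+00]), 'joint_velocities': array([ 6.55114996e-05, -5.83099555e-04,  1.24348413e-03,  9.02991098e-04,
        9.85130393e-05, -4.66018379e-04]), 'joint_efforts': array([-1.58158393e-03, -5.20386672e+01,  4.64801860e+01,  1.62216002e-02,
        8.32992282e-05, -3.04274600e-06]), 'tcp_pos': array([178.57287818, 519.97079998, 230.57134712]), 'tool_rot': array([-1.10835497e-04,  1.64618891e-01,  9.86357022e-01, -6.58527548e-04]), 'wrist_force': array([-0.49161278, -0.03834079, -0.60944983]), 'ft_torque': array([-0.00731655, -0.00527877,  0.00969554]), 'opening': 85.09953481260628}
scene {'mtx': array([[387.83494103,   0.        , 285.2016576 ],
       [  0.        , 387.83494103, 212.73814367],
       [  0.        ,   0.        ,   1.        ]]), 'cam_to_world': array([[ 3.87722494e-01,  5.69537431e-01, -7.24774711e-01,
         1.20029607e+03],
       [ 9.21589351e-01, -2.23684772e-01,  3.17235229e-01,
        -3.40002578e+02],
       [ 1.85562715e-02
[... 703 characters left out ...]
[ 1.54451073e-02, -9.95698169e-01,  9.13597593e-02,
         4.21347919e+02],
       [-9.99880664e-01, -1.54102843e-02,  1.08660821e-03,
        -2.20341272e+01],
       [ 3.25946057e-04, -9.13656396e-02, -9.95817360e-01,
         1.10925801e+03],
       [ 0.00000000e+00,  0.00000000e+00,  0.00000000e+00,
         1.00000000e+00]])}
left_a [(0.86, array([427., 293.,  26.,  26.])), (0.85, array([284., 150.,  28.,  20.])), (0.84, array([304., 229.,  19.,  31.])), (0.84, array([358., 312.,  21.,  29.])), (0.75, array([410., 341.,  28.,  32.]))]
right_a [(0.73, array([292., 182.,  35.,  22.]))]
left_pad [(0.58, array([181., 193.,  47., 119.]))]
right_pad [(0.73, array([394., 186.,  56., 115.]))]
```

Run:
```python
import cv2
p=cv2.imread("pics/top0.png")
cv2.imwrite("pics/top0c.png",cv2.resize(p[110:370,130:460],None,fx=2.4,fy=2.3,interpolation=cv2.INTER_CUBIC))
```

```text
(no output)
```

View pics/scene0.png

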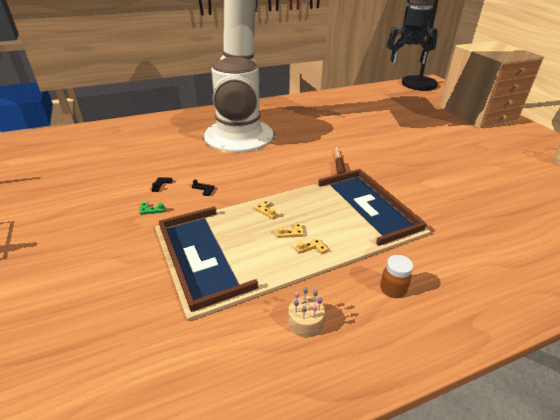

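View pics/top0c.png

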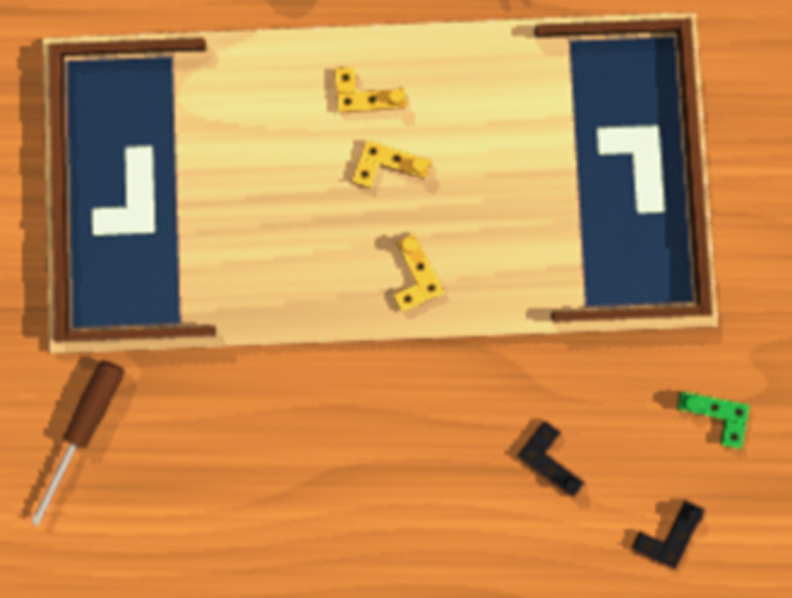

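The top view (crop) shows three brass brackets. (365,90) has its long arm pointing right and its short arm up at the left end, so it is left-hand. (390,163) is its mirror, right-hand. (418,272) turns into the first by rotation, so it is left-hand. The green and black look-alikes lie off the board at the lower right. The left-hand outline is on the image-left pad (+y bay), and the right-hand outline is on the image-right pad (-y bay).

Next I'll fit poses.

```bash
cat > h.py <<'E'
from cell import arm
import cv2,numpy as np
from scipy.optimize import minimize
def deproj(cam,uv,z=None,depth=None):
    m=arm.camera_model(cam);K=m["mtx"];T=m["cam_to_world"]
    uv=np.asarray(uv,float).reshape(-1,2)
    r=np.c_[(uv[:,0]-K[0,2])/K[0,0],(uv[:,1]-K[1,2])/K[1,1],np.ones(len(uv))]
    w=r@T[:3,:3].T
    s=(z-T[2,3])/w[:,2] if depth is None else depth
    return T[:3,3]+w*np.asarray(s)[:,None]
def proj(cam,P):
    m=arm.camera_model(cam);K=m["mtx"];T=np.linalg.inv(m["cam_to_world"])
    c=np.asarray(P)@T[:3,:3].T+T[:3,3]
    return np.c_[K[0,0]*c[:,0]/c[:,2]+K[0,2],K[1,1]*c[:,1]/c[:,2]+K[1,2]]
L=np.array([[-31,-21],[31,-21],[31,-3],[-13,-3],[-13,21],[-31,21]],float)
def poly(p,right,z=22):
    x,y,t=p;q=L*([-1,1] if right else [1,1])
    R=np.array([[np.cos(t),-np.sin(t)],[np.sin(t),np.cos(t)]])
    return np.c_[q@R.T+[x,y],np.full(6,z)]
def fit(cam,mask,right,z=19):
    S=4
    ys,xs=np.nonzero(mask);x0,y0=xs.min()-8,ys.min()-8;w,h=(np.ptp(xs)+17),(np.ptp(ys)+17)
    M=cv2.resize(mask[y0:y0+h,x0:x0+w].astype(np.uint8)*255,None,fx=S,fy=S,interpolation=cv2.INTER_LINEAR)>127
    c=deproj(cam,[[xs.mean(),ys.mean()]],z)[0]
    def cost(p):
        im=np.zeros(M.shape,np.uint8)
        for zz in (z-4,z+3):
            uv=(proj(cam,poly(p,right,zz))-[x0-.5,y0-.5])*S-.5
            cv2.fillPoly(im,[np.round(uv).astype(int)],1)
        b=im>0
        return 1-(b&M).sum()/(b|M).sum()
    best=None
    for t in np.arange(12)*np.pi/6:
        r=minimize(lambda q:cost([q[0],q[1],q[2]/20]),[c[0],c[1],t*20],method="Nelder-Mead",options=dict(initial_simplex=np.array([[c[0],c[1],t*20]]+[[c[0]+8,c[1],t*20],[c[0],c[1]+8,t*20],[c[0],c[1],t*20+6]]),maxiter=120))
        if best is None or r.fun<best[1]: best=((r.x[0],r.x[1],(r.x[2]/20+np.pi)%(2*np.pi)-np.pi),r.fun)
    return best
def onboard(pic,name,tag,cam="top"):
    out=[]
    for lab in ("left_a","right_a"):
        for r in arm.trace(cam,lab):
            m=r["mask"]; 
            if m.sum()<60: continue
            ys,xs=np.nonzero(m); col=np.median(pic[m],0)
            if not(col[2]>120 and col[2]>col[0]+50 and col[2]>col[1]): continue
            a,b=fit(cam,m,False),fit(cam,m,True)
            out.append((lab,r["p"],a,b))
            print(lab,r["p"],"px",xs.mean().round(),ys.mean().round(),"L",np.round(a[0],2),round(a[1],2),"R",np.round(b[0],2),round(b[1],2))
    return out
def look(tag,cam="top",z=True):
    p,d=arm.snapshot(cam);np.save(f"d_{tag}.npy",d)
    o=onboard(p,cam,tag,cam)
    q=p.copy();q=cv2.resize(q,None,fx=2,fy=2,interpolation=cv2.INTER_CUBIC)
    for lab,pp,a,b in o:
        f=b if b[1]<a[1] else a
        uv=(proj(cam,poly(f[0],b[1]<a[1]))+.5)*2-.5
        cv2.polylines(q,[np.round(uv).astype(int)],True,(255,0,255) if b[1]<a[1] else (255,255,0),1)
    if cam=="top": q=q[200:720,260:1000]
    cv2.imwrite(f"pics/{tag}.png",q[:600,:800]);print(arm.sense()["time"])
    return p,d,o
E
python3 - <<'E'
from h import *
p,d,o=look("l1")
# corners of the pads & outline heights
for lab in ("left_pad","right_pad"):
    for r in arm.trace("top",lab):
        m=r["mask"].astype(np.uint8)
        box=cv2.minAreaRect(np.argwhere(m)[:,::-1].astype(np.float32))
        print(lab,r["p"],np.round(deproj("top",cv2.boxPoints(box),12)[:,:2]))
        ys,xs=np.nonzero(m); dd=d[ys,xs]; W=deproj("top",np.c_[xs,ys],depth=dd); print("z",np.percentile(W[:,2],[5,50,95]))
for lab,pp,a,b in o:
    f=min(a,b,key=lambda q:q[1])[0]
    uv=proj("top",[[f[0],f[1],19]])[0].astype(int)
    pts=[(u,v) for u in range(uv[0]-14,uv[0]+15) for v in range(uv[1]-14,uv[1]+15)]
    W=deproj("top",pts,depth=[d[v,u] for u,v in pts]); print(np.percentile(W[:,2],[5,25,50,75,85,95,99]).round(1))
print([ (r["p"],proj) and (r["p"],np.round(deproj("top",[r["centre"][::-1]],17)[0])) for l in("left_a_mid","right_a_mid") for r in arm.place_of("top",l)])
s,ds=arm.snapshot("scene")
print([ (r["p"],np.round(deproj("scene",[r["centre"][::-1]],17)[0])) for l in("left_a_mid","right_a_mid") for r in arm.place_of("scene",l)])
print([ (r["p"],np.round(deproj("top",[r["centre"][::-1]],12)[0])) for l in("left_pad","right_pad","board") for r in arm.place_of("top",l)])
print([ (r["p"],np.round(deproj("scene",[r["centre"][::-1]],12)[0])) for l in("left_pad","right_pad","board") for r in arm.place_of("scene",l)])
E
```

```text
Traceback (most recent call last):
  File "h.py", line 51, in look
    o=onboard(p,cam,tag,cam)
  File "h.py", line 45, in onboard
    a,b=fit(cam,m,False),fit(cam,m,True)
        ~~~^^^^^^^^^^^^^
  File "h.py", line 34, in fit
    r=minimize(lambda q:cost([q[0],q[1],q[2]/20]),[c[0],c[1],t*20],method="Nelder-Mead",options=dict(initial_simplex=np.array([[c[0],c[1],t*20]]+[[c[0]+8,c[1],t*20],[c[0],c[1]+8,t*20],[c[0],c[1],t*20+6]]),maxiter=120))
  File "h.py", line 34, in <lambda>
    r=minimize(lambda q:cost([q[0],q[1],q[2]/20]),[c[0],c[1],t*20],method="Nelder-Mead",options=dict(initial_simplex=np.array([[c[0],c[1],t*20]]+[[c[0]+8,c[1],t*20],[c[0],c[1]+8,t*20],[c[0],c[1],t*20+6]]),maxiter=120))
                        ~~~~^^^^^^^^^^^^^^^^^^^^^
  File "h.py", line 28, in cost
    uv=(proj(cam,poly(p,right,zz))-[x0-.5,y0-.5])*S-.5
        ~~~~^^^^^^^^^^^^^^^^^^^^^^
  File "h.py", line 12, in proj
    m=arm.camera_model(cam);K=m["mtx"];T=np.linalg.inv(m["cam_to_world"])
ValueError: time passes only in moves, steps and waits
```

```bash
sed -i 's/arm.camera_model(cam)/cm(cam)/; s/^def deproj/_c={}\ndef cm(n):\n    if n not in _c: _c[n]=arm.camera_model(n)\n    return _c[n]\ndef deproj/' h.py
cat > m1.py <<'E'
from h import *
p,d,o=look("l1")
for lab in ("left_pad","right_pad"):
    for r in arm.trace("top",lab):
        m=r["mask"].astype(np.uint8)
        box=cv2.minAreaRect(np.argwhere(m)[:,::-1].astype(np.float32))
        print(lab,r["p"],np.round(deproj("top",cv2.boxPoints(box),12)[:,:2]).tolist())
        ys,xs=np.nonzero(m); dd=d[ys,xs]; W=deproj("top",np.c_[xs,ys],depth=dd); print("z",np.percentile(W[:,2],[5,50,95]))
for lab,pp,a,b in o:
    f=min(a,b,key=lambda q:q[1])[0]
    uv=proj("top",[[f[0],f[1],19]])[0].astype(int)
    pts=[(u,v) for u in range(uv[0]-14,uv[0]+15) for v in range(uv[1]-14,uv[1]+15)]
    W=deproj("top",pts,depth=[d[v,u] for u,v in pts]); print(np.percentile(W[:,2],[5,25,50,75,85,95,99]).round(1))
print([ (r["p"],np.round(deproj("top",[r["centre"][::-1]],17)[0])) for l in("left_a_mid","right_a_mid") for r in arm.place_of("top",l)])
print([ (l,r["p"],np.round(deproj("top",[r["centre"][::-1]],12)[0])) for l in("left_pad","right_pad","board") for r in arm.place_of("top",l)])
s,ds=arm.snapshot("scene")
print([ (r["p"],np.round(deproj("scene",[r["centre"][::-1]],17)[0])) for l in("left_a_mid","right_a_mid") for r in arm.place_of("scene",l)])
print([ (l,r["p"],np.round(deproj("scene",[r["centre"][::-1]],12)[0])) for l in("left_pad","right_pad","board") for r in arm.place_of("scene",l)])
E
python3 m1.py
```

```text
left_a 0.9 px 303.0 229.0 L [457.77 -62.6    0.46] 0.08 R [465.9  -82.67  -2.82] 0.4
left_a 0.88 px 281.0 151.0 L [631.35 -26.29  -1.5 ] 0.1 R [640.   -16.29  -3.01] 0.39
right_a 0.86 px 291.0 180.0 L [571.31 -50.49  -1.64] 0.38 R [552.96 -46.5    1.23] 0.08
0.75
left_pad 0.65 [[659.0, 252.0], [662.0, 152.0], [405.0, 141.0], [402.0, 238.0]]
z [ 9.14593642 12.53204798 16.01581218]
right_pad 0.88 [[684.0, -204.0], [692.0, -308.0], [434.0, -321.0], [426.0, -220.0]]
z [ 9.11372736 12.54874416 15.99032392]
[ 8.9 11.5 13.7 21.5 22.9 25.8 35.1]
[ 8.6 11.1 13.5 21.  22.7 26.1 36.6]
[ 8.9 11.5 14.  21.2 22.5 25.7 36.4]
[(0.85, array([ 294., -201.,   17.])), (0.6, array([ 229., -295.,   17.])), (0.56, array([ 327., -337.,   17.])), (0.7, array([552., -48.,  17.]))]
[('left_pad', 0.78, array([533., 198.,  12.])), ('right_pad', 0.95, array([ 558., -260.,   12.])), ('board', 0.96, array([539., -35.,  12.]))]
[(0.81, array([ 331., -334.,   17.])), (0.74, array([464., -58.,  17.])), (0.55, array([ 313., -193.,   17.])), (0.48, array([ 246., -291.,   17.])), (0.56, array([555., -56.,  17.]))]
[('left_pad', 0.55, array([538., 188.,  12.])), ('board', 0.59, array([561., -48.,  12.]))]
```

View pics/l1.png

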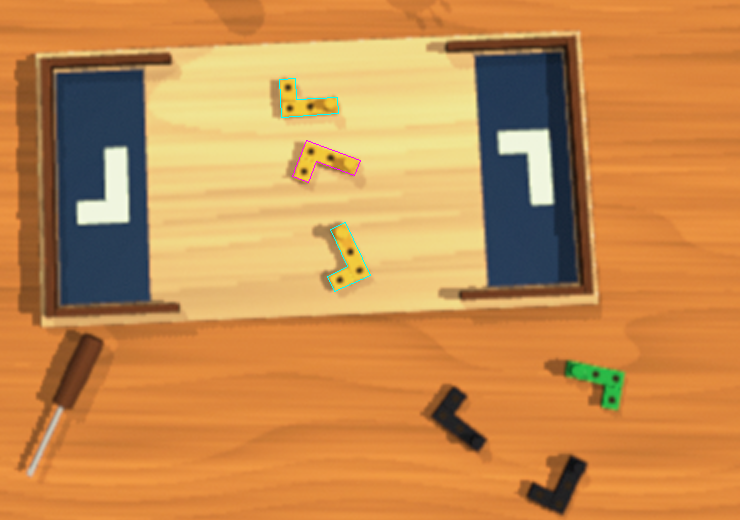

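The fits (IoU 0.9) sit on the brackets and confirm handedness: left A is at world (631,-26), right at (553,-47) and left B at (458,-63). The board is about (546,-32) with yaw 0.057. The heights agree: plate top is about 22 and felt about 12.5.

I'll go to A first, with the shut fingers placed in its inner corner.

Request:
drive_tool([
  [[0.774, -0.925, -0.15, 0, 0, 0.223], [0.774, -0.925, -0.15, 0, 0, 0.223], [0.774, -0.925, -0.15, 0, 0, 0.223], [0.774, -0.925, -0.15, 0, 0, 0.223], [0.774, -0.925, -0.15, 0, 0, 0.223], [0.774, -0.925, -0.15, 0, 0, 0.223], [0.774, -0.925, -0.15, 0, 0, 0.223], [0.774, -0.925, -0.15, 0, 0, 0.223], [0.774, -0.925, -0.15, 0, 0, 0.223], [0.774, -0.925, -0.15, 0, 0, 0.223], [0.774, -0.925, -0.15, 0, 0, 0.223], [0.774, -0.925, -0.15, 0, 0, 0.223]],
], hand=0, force=20)

```text
time: 2.4
tcp_pos: [458.2, 185.6, 177.3]
tool_rot: [0.0, 0.048, 0.999, 0.0]
wrist_force: [0.3, 0.7, 0.2]
opening: 0.0
```

```bash
python3 -c "
from cell import arm
s=arm.sense();print(s['time'],s['joint_pos'].round(2),s['tcp_pos'].round(1),s['tool_rot'].round(3),s['opening'])"
```

```text
2.4 [ 0.38 -0.06 -0.08  1.55  0.    0.48] [458.2 185.6 177.3] [0.    0.048 0.999 0.   ] 0.036466207997774384
```

Request:
drive_tool([
  [[0.77, -0.92, -0.45, 0, 0, 0.24], [0.77, -0.92, -0.45, 0, 0, 0.24], [0.77, -0.92, -0.45, 0, 0, 0.24], [0.77, -0.92, -0.45, 0, 0, 0.24], [0.77, -0.92, -0.45, 0, 0, 0.24], [0.77, -0.92, -0.45, 0, 0, 0.24], [0.77, -0.92, -0.45, 0, 0, 0.24], [0.77, -0.92, -0.45, 0, 0, 0.24], [0, 0, 0, 0, 0, 0], [0, 0, 0, 0, 0, 0]],
])

```text
time: 3.23
tcp_pos: [641.9, -35.1, 67.3]
tool_rot: [-0.002, -0.034, 0.999, 0.0]
wrist_force: [-0.2, 0.9, 0.0]
opening: 0.2
```

Run:
```python
from h import *
p,d=arm.snapshot("wrist");cv2.imwrite("pics/w1.png",p)
p,d=arm.snapshot("top");cv2.imwrite("pics/t1.png",cv2.resize(p[110:330,140:440],None,fx=2.6,fy=2.6))
s=arm.sense();print(s['time'],s['joint_pos'].round(2),s['tcp_pos'].round(1),s['tool_rot'].round(3))
```

```text
3.3333 [-0.05  0.31  0.12  1.38  0.   -0.12] [641.8 -33.3  69.4] [-0.    -0.035  0.999  0.   ]
```

View pics/w1.png

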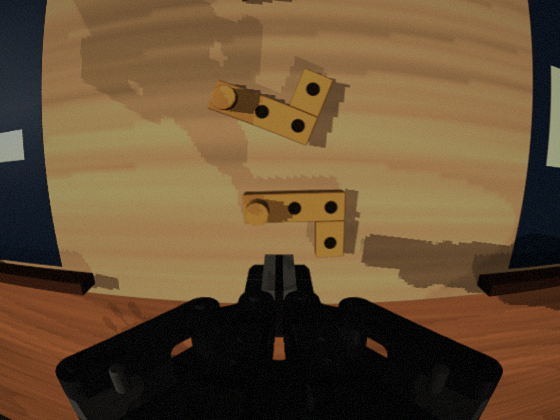

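View pics/t1.png

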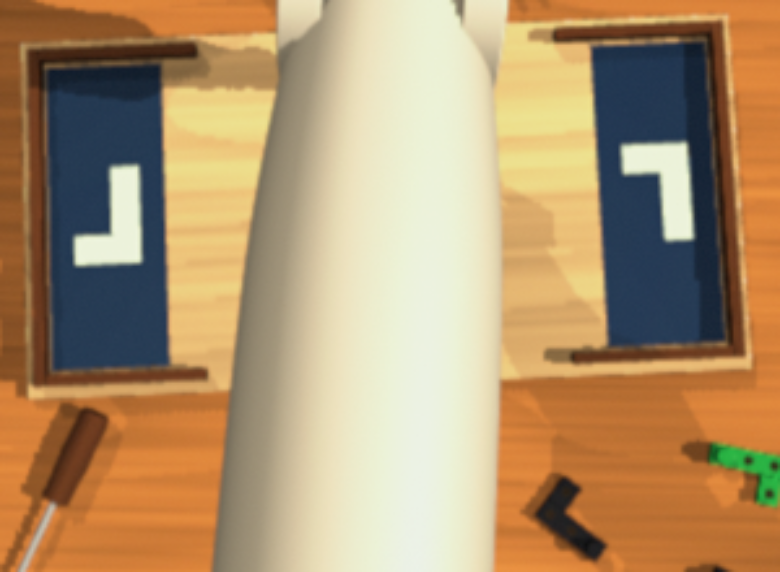

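The wrist view shows the shut fingers at (280,285), inside A's inner corner: its long arm is above at (295,207) and its short arm is to the right at (330,240). I'll descend there.

Request:
drive_tool([
  [[0.06, -0.05, 0, 0, 0, 0], [0, 0, -0.4, 0, 0, 0], [0, 0, -0.4, 0, 0, 0], [0, 0, -0.4, 0, 0, 0], [0, 0, -0.35, 0, 0, 0], [0, 0, -0.24, 0, 0, 0], [0, 0, 0, 0, 0, 0], [0, 0, 0, 0, 0, 0]],
])

```text
time: 4.0
tcp_pos: [643.5, -35.1, 15.0]
tool_rot: [-0.0, -0.035, 0.999, 0.0]
wrist_force: [1.2, -0.8, 0.8]
opening: 0.0
```

Run:
```python
from h import *
p,d=arm.snapshot("wrist");cv2.imwrite("pics/w2.png",p)
s=arm.sense();print(s['time'],s['tcp_pos'].round(1),s['wrist_force'].round(1))
```

```text
4.05 [643.9 -35.1  15.7] [0.1 0.4 0.5]
```

View pics/w2.png

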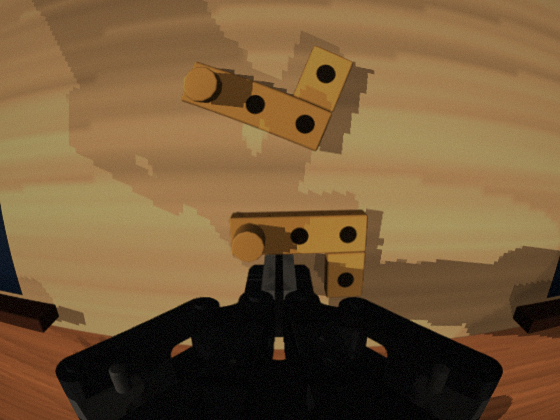

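Request:
drive_tool([
  [[-0.006, 0.1, 0, 0, 0, 0], [-0.006, 0.1, 0, 0, 0, 0], [-0.006, 0.1, 0, 0, 0, 0], [-0.01, 0.15, 0, 0, 0, 0], [-0.01, 0.2, 0, 0, 0, 0], [-0.015, 0.25, 0, 0, 0, 0], [-0.015, 0.27, 0, 0, 0, 0], [-0.015, 0.27, 0, 0, 0, 0], [-0.015, 0.27, 0, 0, 0, 0], [-0.015, 0.27, 0, 0, 0, 0], [-0.015, 0.27, 0, 0, 0, 0], [-0.015, 0.27, 0, 0, 0, 0], [-0.015, 0.27, 0, 0, 0, 0], [-0.015, 0.27, 0, 0, 0, 0], [-0.015, 0.2, 0, 0, 0, 0], [-0.006, 0.1, 0, 0, 0, 0]],
])

```text
time: 5.38
tcp_pos: [638.0, 66.7, 15.6]
tool_rot: [-0.0, -0.035, 0.999, 0.0]
wrist_force: [-0.2, -1.4, 0.6]
opening: -0.0
```

Run:
```python
from h import *
p,d=arm.snapshot("wrist");cv2.imwrite("pics/w3.png",p)
s=arm.sense();print(s['time'],s['tcp_pos'].round(1),s['wrist_force'].round(1))
```

```text
5.4333 [638.   66.8  15.6] [0.4 0.9 0.8]
```

View pics/w3.png

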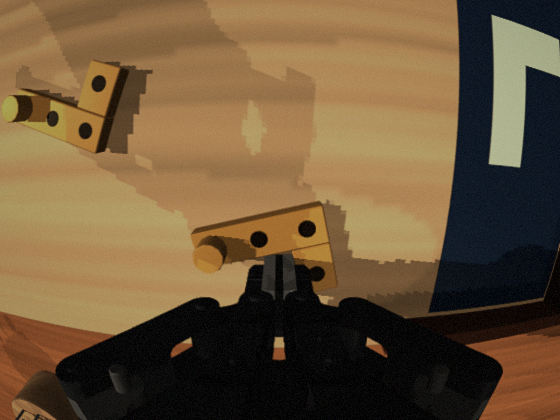

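Request:
drive_tool([
  [[-0.01, 0.15, 0, 0, 0, 0], [-0.015, 0.25, 0, 0, 0, 0], [-0.015, 0.27, 0, 0, 0, 0], [-0.015, 0.27, 0, 0, 0, 0], [-0.015, 0.27, 0, 0, 0, 0], [-0.015, 0.27, 0, 0, 0, 0], [-0.015, 0.27, 0, 0, 0, 0], [-0.015, 0.27, 0, 0, 0, 0], [-0.015, 0.27, 0, 0, 0, 0], [-0.015, 0.27, 0, 0, 0, 0], [-0.015, 0.27, 0, 0, 0, 0], [-0.015, 0.27, 0, 0, 0, 0], [-0.015, 0.27, 0, 0, 0, 0], [-0.015, 0.27, 0, 0, 0, 0], [-0.015, 0.27, 0, 0, 0, 0], [-0.015, 0.27, 0, 0, 0, 0], [-0.015, 0.25, 0, 0, 0, 0], [-0.01, 0.15, 0, 0, 0, 0], [0, 0, 0, 0, 0, 0]],
])

```text
time: 7.02
tcp_pos: [630.2, 204.4, 15.6]
tool_rot: [0.0, -0.036, 0.999, 0.0]
wrist_force: [0.8, 1.8, 1.7]
opening: -0.3
```

Run:
```python
from h import *
p,d=arm.snapshot("wrist");cv2.imwrite("pics/w4.png",p)
s=arm.sense();print(s['time'],s['tcp_pos'].round(1),s['wrist_force'].round(1))
look("l4")
```

```text
7.0667 [630.2 204.1  15.6] [0.5 1.8 1.5]
left_a 0.74 px 185.0 155.0 L [6.3296e+02 1.9326e+02 2.9000e-01] 0.43 R [625.63 184.86  -1.26] 0.47
left_a 0.7 px 303.0 228.0 L [458.03 -62.03   0.48] 0.1 R [466.24 -81.16  -2.84] 0.4
right_a 0.86 px 290.0 181.0 L [546.09 -34.52   2.79] 0.38 R [551.99 -46.63   1.27] 0.1
7.2167
```

View pics/w4.png

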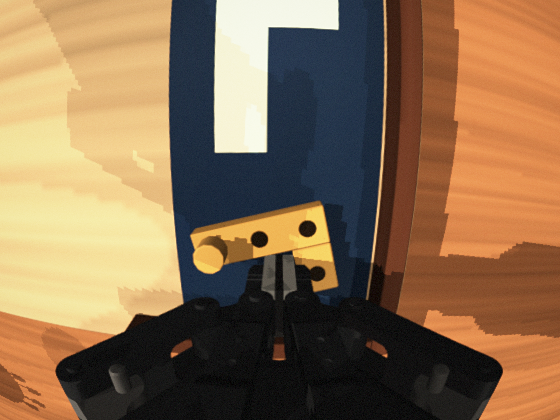

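View pics/l4.png

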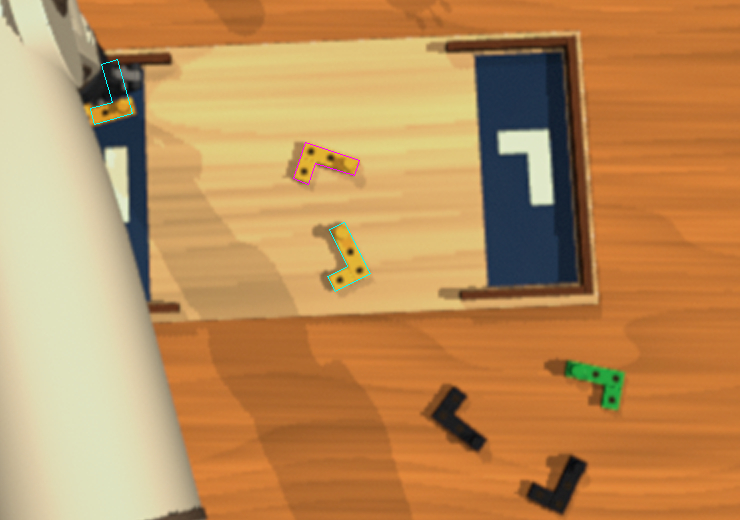

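A is on the felt: in the wrist view its boss end is at col 192 against the felt edge at 178, with clearance to the back wall. A nudge of about 5 mm more, then back off and lift.

Request:
drive_tool([
  [[-0.005, 0.1, 0, 0, 0, 0], [-0.005, 0.1, 0, 0, 0, 0], [0, 0, 0, 0, 0, 0], [0.08, -0.01, 0, 0, 0, 0], [0.08, -0.01, 0, 0, 0, 0], [0, 0, 0.3, 0, 0, 0], [0, 0, 0.8, 0, 0, 0], [0, 0, 0.9, 0, 0, 0], [-0.1, -0.2, 0.5, 0, 0, 0.5]],
])

```text
time: 7.97
tcp_pos: [632.8, 203.2, 93.8]
tool_rot: [0.001, -0.057, 0.998, 0.0]
wrist_force: [1.0, -0.3, 1.3]
opening: -0.1
```

Request:
drive_tool([
  [[-0.145, -0.5, 0, 0, 0, 0.95], [-0.145, -0.5, 0, 0, 0, 0.95], [-0.145, -0.5, 0, 0, 0, 0.95], [-0.145, -0.5, 0, 0, 0, 0.95], [-0.145, -0.5, 0, 0, 0, 0.95], [-0.145, -0.5, 0, 0, 0, 0.95], [-0.145, -0.5, 0, 0, 0, 0.95], [-0.145, -0.5, 0, 0, 0, 0.95], [-0.145, -0.5, 0, 0, 0, 0.95], [-0.145, -0.5, 0, 0, 0, 0.95], [-0.145, -0.5, 0, 0, 0, 0.95], [-0.145, -0.5, 0, 0, 0, 0.95], [-0.145, -0.5, -0.2, 0, 0, 0.95], [-0.14, -0.3, -0.2, 0, 0, 0.6], [0, 0, 0, 0, 0, 0], [0, 0, 0, 0, 0, 0]],
], hand=14)

```text
time: 9.3
tcp_pos: [571.0, -1.8, 78.9]
tool_rot: [0.0, -0.582, 0.814, 0.0]
wrist_force: [-0.4, 0.1, -0.2]
opening: 11.8
```

```bash
cat > st.py <<'E'
from h import *
import sys
n=sys.argv[1]
p,d=arm.snapshot("wrist");cv2.imwrite(f"pics/{n}.png",p)
s=arm.sense();q=s['tool_rot'];a=2*np.degrees(np.arctan2(q[2],q[1]))-90
print(s['time'],s['tcp_pos'].round(1),s['wrist_force'].round(1),"ytool deg",a.round(1),"j6",s['joint_pos'][5].round(2),s['opening'])
E
python3 st.py w5
```

```text
9.35 [571.3  -1.3  79.1] [-0.4 -0.9  0.8] ytool deg 161.1 j6 -1.24 12.113899508397516
```

View pics/w5.png

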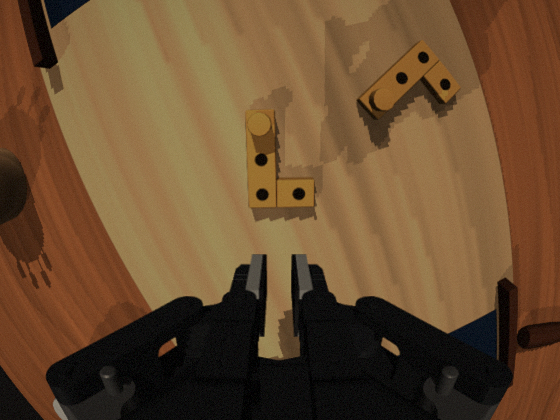

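Request:
drive_tool([
  [[0.09, -0.02, -0.3, 0, 0, 0], [0, 0, -0.5, 0, 0, 0], [0, 0, -0.5, 0, 0, 0], [0, 0, -0.5, 0, 0, 0], [0, 0, -0.33, 0, 0, 0], [0, 0, 0, 0, 0, 0]],
])

```text
time: 9.85
tcp_pos: [573.7, -1.5, 13.4]
tool_rot: [-0.0, -0.583, 0.813, 0.0]
wrist_force: [-0.3, -0.2, -0.1]
opening: 12.0
```

```bash
python3 st.py w6
```

```text
9.9 [573.8  -1.6  14. ] [ 0.4 -0.2 -0.3] ytool deg 161.3 j6 -1.25 11.97167266711282
```

View pics/w6.png

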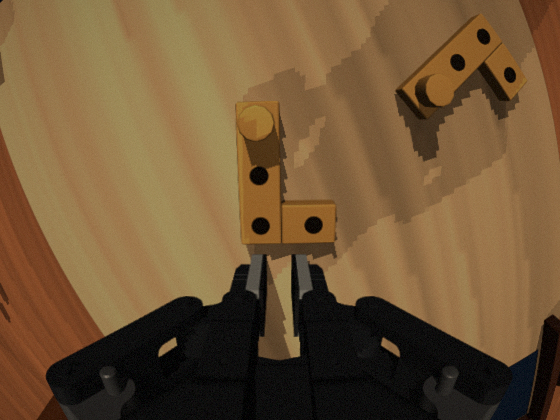

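Request:
drive_tool([
  [[-0.033, -0.095, 0, 0, 0, 0], [-0.033, -0.095, 0, 0, 0, 0], [-0.033, -0.095, 0, 0, 0, 0], [-0.033, -0.095, 0, 0, 0, 0], [-0.054, -0.158, 0, 0, 0, 0], [-0.082, -0.254, 0, 0, 0, 0.24], [-0.08, -0.255, 0, 0, 0, 0.24], [-0.071, -0.257, 0, 0, 0, 0.24], [-0.068, -0.258, 0, 0, 0, 0.24], [-0.06, -0.26, 0, 0, 0, 0.24], [-0.055, -0.26, 0, 0, 0, 0.24], [-0.049, -0.262, 0, 0, 0, 0.24], [-0.04, -0.263, 0, 0, 0, 0.24], [-0.025, -0.16, 0, 0, 0, 0.1], [-0.013, -0.09, 0, 0, 0, 0]],
])

```text
time: 11.15
tcp_pos: [551.7, -88.5, 14.8]
tool_rot: [0.0, -0.652, 0.758, -0.0]
wrist_force: [0.1, 1.7, 0.3]
opening: 11.9
```

```bash
python3 st.py w7
```

```text
11.2 [551.7 -88.7  14.8] [ 0.4 -0.8 -0.3] ytool deg 171.3 j6 -1.58 11.465383898467168
```

View pics/w7.png

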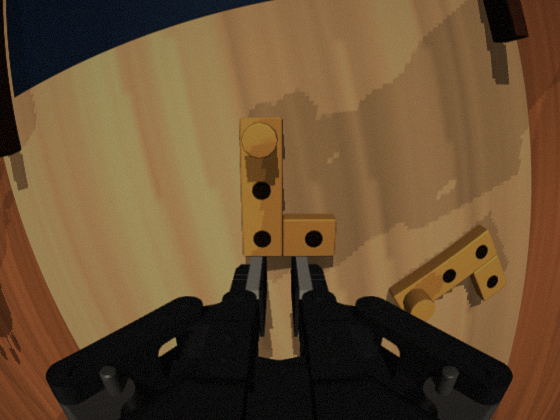

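Request:
drive_tool([
  [[-0.02, -0.13, 0, 0, 0, 0], [-0.03, -0.2, 0, 0, 0, 0], [-0.04, -0.264, 0, 0, 0, 0], [-0.04, -0.264, 0, 0, 0, 0], [-0.04, -0.264, 0, 0, 0, 0], [-0.04, -0.264, 0, 0, 0, 0], [-0.04, -0.264, 0, 0, 0, 0], [-0.04, -0.264, 0, 0, 0, 0], [-0.04, -0.264, 0, 0, 0, 0], [-0.04, -0.264, 0, 0, 0, 0], [-0.04, -0.264, 0, 0, 0, 0], [-0.04, -0.264, 0, 0, 0, 0], [-0.04, -0.264, 0, 0, 0, 0], [-0.04, -0.264, 0, 0, 0, 0], [-0.04, -0.264, 0, 0, 0, 0], [-0.04, -0.264, 0, 0, 0, 0], [-0.03, -0.2, 0, 0, 0, 0], [-0.015, -0.1, 0, 0, 0, 0], [0, 0, 0, 0, 0, 0]],
])

```text
time: 12.78
tcp_pos: [531.9, -218.5, 14.5]
tool_rot: [-0.0, -0.652, 0.759, -0.0]
wrist_force: [-0.3, 0.3, -0.5]
opening: 11.9
```

```bash
python3 st.py w8
```

```text
12.8333 [ 532.  -218.1   14.5] [-0.6  0.1  0.2] ytool deg 171.3 j6 -1.81 12.05246760795223
```

View pics/w8.png

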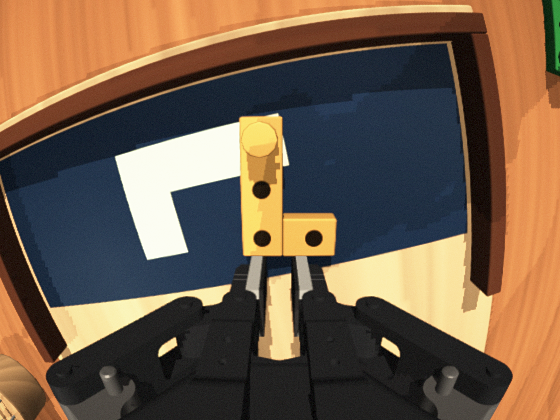

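R follows the fingers without slipping. Its trailing edge (row 256) is just past the felt edge (row 272), so 9 mm more. Then I'll back off and go to B.

Request:
drive_tool([
  [[-0.02, -0.13, 0, 0, 0, 0], [-0.02, -0.13, 0, 0, 0, 0], [-0.005, -0.04, 0, 0, 0, 0], [0, 0, 0, 0, 0, 0], [0.025, 0.16, 0, 0, 0, 0], [0.03, 0.2, 0.1, 0, 0, 0], [0, 0, 0.6, 0, 0, 0], [0, 0, 0.9, 0, 0, 0], [0, 0, 0.5, 0, 0, 0.3]],
])

```text
time: 13.58
tcp_pos: [533.1, -215.2, 80.2]
tool_rot: [0.0, -0.662, 0.75, -0.001]
wrist_force: [1.2, 0.6, 0.7]
opening: 11.7
```

Request:
drive_tool([
  [[-0.24, 0.47, 0, 0, 0, 0.85], [-0.24, 0.47, 0, 0, 0, 0.85], [-0.24, 0.47, 0, 0, 0, 0.85], [-0.24, 0.47, 0, 0, 0, 0.85], [-0.24, 0.47, 0, 0, 0, 0.85], [-0.24, 0.47, 0, 0, 0, 0.85], [-0.24, 0.47, 0, 0, 0, 0.85], [-0.24, 0.47, 0, 0, 0, 0.85], [0, 0, 0, 0, 0, 0], [0, 0, 0, 0, 0, 0]],
], hand=20)

```text
time: 14.42
tcp_pos: [475.1, -102.3, 78.2]
tool_rot: [-0.0, 0.852, -0.523, 0.001]
wrist_force: [0.8, 0.2, -0.3]
opening: 17.2
```

```bash
python3 st.py w9
```

```text
14.4667 [ 475.2 -102.8   78.1] [-0.5  0.1  0.3] ytool deg -153.2 j6 -2.25 17.111120090289653
```

View pics/w9.png

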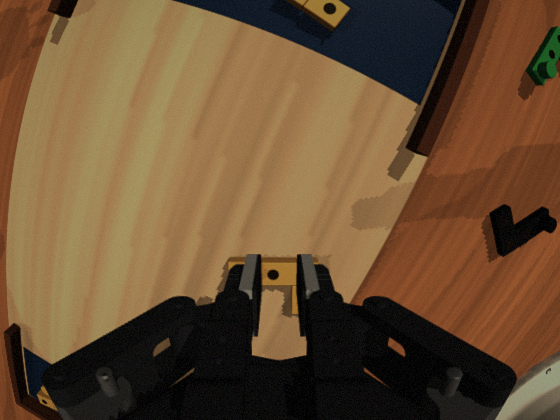

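B is hidden behind the gripper in this view because the camera faces away from it. There is time to spare, so I'll turn the tool half round to watch the push.

Request:
drive_tool([
  [[0, 0, 0, 0, 0, -1], [0, 0, 0, 0, 0, -1], [0, 0, 0, 0, 0, -1], [0, 0, 0, 0, 0, -1], [0, 0, 0, 0, 0, -1], [0, 0, 0, 0, 0, -1], [0, 0, 0, 0, 0, -1], [0, 0, 0, 0, 0, -1], [0, 0, 0, 0, 0, -1], [0, 0, 0, 0, 0, -1], [0, 0, 0, 0, 0, -1], [0, 0, 0, 0, 0, -1], [0, 0, 0, 0, 0, -1], [0, 0, 0, 0, 0, -1], [0, 0, 0, 0, 0, -1], [0, 0, 0, 0, 0, -1], [0, 0, 0, 0, 0, -1], [0, 0, 0, 0, 0, -1]],
])

```text
time: 15.97
tcp_pos: [475.3, -103.7, 77.7]
tool_rot: [0.0, -0.229, 0.973, -0.0]
wrist_force: [-0.3, -0.2, 0.8]
opening: 17.2
```

Request:
drive_tool([
  [[0, 0, 0, 0, 0, -1], [0, 0, 0, 0, 0, -1], [0, 0, 0, 0, 0, -1], [0, 0, 0, 0, 0, -1], [0, 0, 0, 0, 0, -1], [0, 0, 0, 0, 0, -1], [0, 0, 0, 0, 0, -1], [0, 0, 0, 0, 0, -1], [0, 0, 0, 0, 0, -1], [0, 0, 0, 0, 0, -1], [0, 0, 0, 0, 0, -1], [0, 0, 0, 0, 0, -1], [0, 0, 0, 0, 0, -1], [0, 0, 0, 0, 0, -1], [0, 0, 0, 0, 0, -1], [0, 0, 0, 0, 0, -1], [0, 0, 0, 0, 0, -1], [0, 0, 0, 0, 0, -1], [0, 0, 0, 0, 0, 0]],
])

```text
time: 17.55
tcp_pos: [475.3, -103.6, 77.7]
tool_rot: [0.0, 0.526, 0.85, -0.0]
wrist_force: [-0.7, 0.5, -0.2]
opening: 17.1
```

```bash
python3 st.py w10
```

```text
17.6 [ 475.2 -103.6   77.7] [ 0.2  0.7 -0.5] ytool deg 26.8 j6 0.89 16.827937451576037
```

View pics/w10.png

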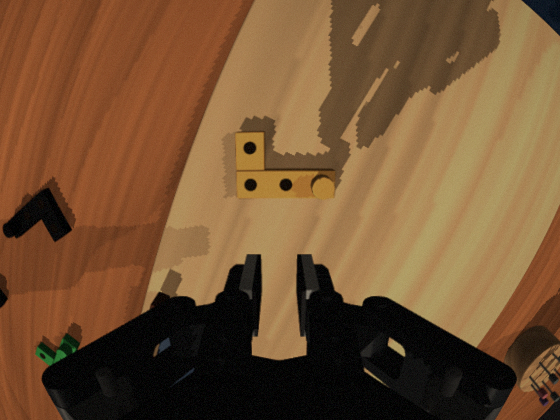

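B is now square ahead, its long face at row 198 and centred at col 285 on the fingers (col 280). I'll descend and push on an arc that turns clockwise.

Request:
drive_tool([
  [[0, 0, -0.4, 0, 0, 0], [0, 0, -0.5, 0, 0, 0], [0, 0, -0.5, 0, 0, 0], [0, 0, -0.45, 0, 0, 0], [0, 0, -0.25, 0, 0, 0], [-0.05, 0.09, 0, 0, 0, 0], [-0.05, 0.09, 0, 0, 0, 0], [-0.05, 0.09, 0, 0, 0, 0], [-0.05, 0.09, 0, 0, 0, 0], [-0.05, 0.09, 0, 0, 0, 0]],
])

```text
time: 18.43
tcp_pos: [467.4, -89.3, 14.8]
tool_rot: [0.0, 0.523, 0.852, 0.0]
wrist_force: [0.4, -0.9, -0.3]
opening: 17.2
```

```bash
python3 st.py w11
```

```text
18.4833 [467.2 -88.9  14.8] [-0.8  0.2 -0.3] ytool deg 26.9 j6 0.91 17.31216253420988
```

View pics/w11.png

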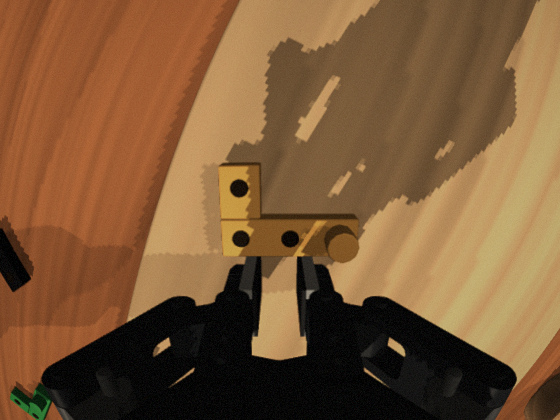

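Request:
drive_tool([
  [[-0.045, 0.09, 0, 0, 0, -0.1], [-0.086, 0.18, 0, 0, 0, -0.5], [-0.078, 0.184, 0, 0, 0, -0.5], [-0.07, 0.187, 0, 0, 0, -0.5], [-0.062, 0.19, 0, 0, 0, -0.5], [-0.054, 0.193, 0, 0, 0, -0.5], [-0.045, 0.195, 0, 0, 0, -0.5], [-0.037, 0.197, 0, 0, 0, -0.5], [-0.028, 0.198, 0, 0, 0, -0.5], [-0.02, 0.199, 0, 0, 0, -0.5]],
])

```text
time: 19.32
tcp_pos: [451.6, -34.8, 14.8]
tool_rot: [0.0, 0.684, 0.73, 0.0]
wrist_force: [-0.3, -0.4, 0.3]
opening: 16.9
```

```bash
python3 st.py w12
```

```text
19.3667 [451.5 -34.1  14.8] [ 0.8  1.2 -0.5] ytool deg 3.6 j6 1.43 17.094492210551664
```

View pics/w12.png

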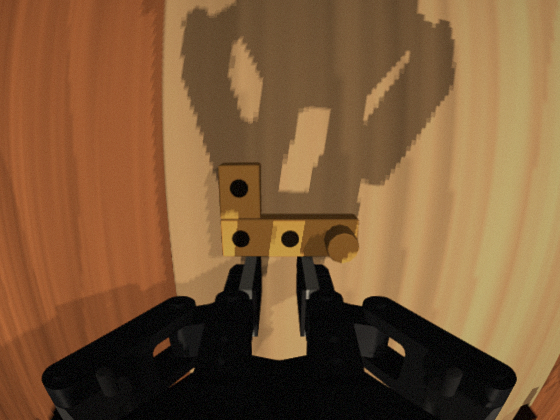

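Request:
drive_tool([
  [[-0.006, 0.1, 0, 0, 0, -0.2], [-0.011, 0.2, 0, 0, 0, -0.5], [-0.002, 0.2, 0, 0, 0, -0.5], [0.007, 0.2, 0, 0, 0, -0.5], [0.015, 0.2, 0, 0, 0, -0.5], [0.024, 0.199, 0, 0, 0, -0.5], [0.035, 0.197, 0, 0, 0, -0.3], [0.051, 0.262, 0, 0, 0, 0], [0.051, 0.262, 0, 0, 0, 0], [0.051, 0.262, 0, 0, 0, 0], [0.051, 0.262, 0, 0, 0, 0], [0.051, 0.262, 0, 0, 0, 0], [0.051, 0.262, 0, 0, 0, 0], [0.051, 0.262, 0, 0, 0, 0], [0.051, 0.262, 0, 0, 0, 0], [0.04, 0.19, 0, 0, 0, 0], [0.02, 0.1, 0, 0, 0, 0]],
])

```text
time: 20.78
tcp_pos: [467.7, 76.2, 14.6]
tool_rot: [-0.0, 0.772, 0.636, 0.0]
wrist_force: [-0.4, -1.2, 0.7]
opening: 16.8
```

```bash
python3 st.py w13
```

```text
20.8333 [467.7  76.4  14.6] [ 0.5  0.  -0.3] ytool deg -11.1 j6 1.93 17.225713965368733
```

View pics/w13.png

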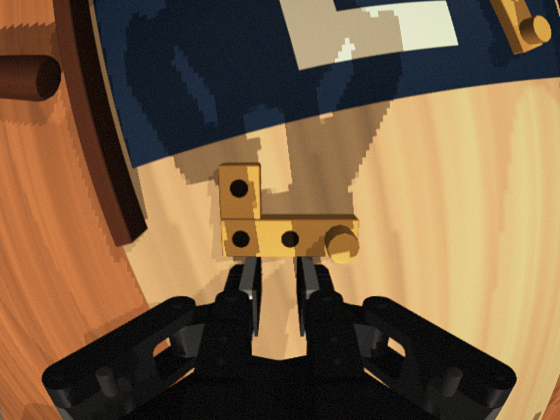

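Request:
drive_tool([
  [[0.025, 0.13, 0, 0, 0, 0], [0.04, 0.2, 0, 0, 0, 0], [0.051, 0.262, 0, 0, 0, 0], [0.051, 0.262, 0, 0, 0, 0], [0.051, 0.262, 0, 0, 0, 0], [0.051, 0.262, 0, 0, 0, 0], [0.051, 0.262, 0, 0, 0, 0], [0.051, 0.262, 0, 0, 0, 0], [0.051, 0.262, 0, 0, 0, 0], [0.051, 0.262, 0, 0, 0, 0], [0.051, 0.262, 0, 0, 0, 0], [0.04, 0.2, 0, 0, 0, 0], [0.02, 0.1, 0, 0, 0, 0], [0, 0, 0, 0, 0, 0]],
])

```text
time: 22.0
tcp_pos: [485.2, 165.7, 14.7]
tool_rot: [-0.0, 0.772, 0.636, 0.0]
wrist_force: [-0.0, -0.1, -0.9]
opening: 17.1
```

```bash
python3 st.py w14
```

```text
22.05 [485.1 165.3  14.7] [-0.7  0.6  0.6] ytool deg -11.1 j6 2.09 17.119979772419885
```

View pics/w14.png

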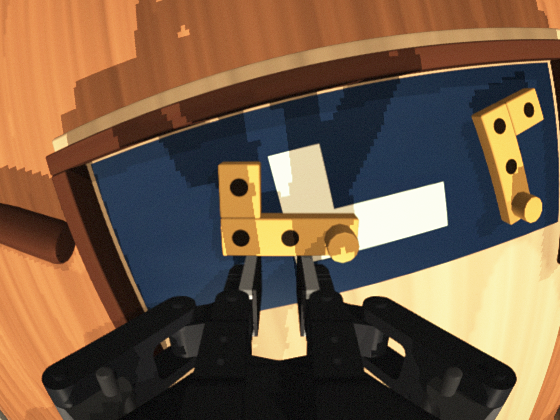

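All of B is on the felt: its trailing corner (358,258) is inside the felt edge (row about 285). A is visible at the right, also inside the felt. I'll back off, lift and clear the view.

Request:
drive_tool([
  [[-0.02, -0.1, 0, 0, 0, 0], [-0.05, -0.26, 0, 0, 0, 0], [-0.02, -0.1, 0.3, 0, 0, 0], [0, 0, 0.8, 0, 0, 0], [0, 0, 0.9, 0, 0, 0], [-0.2, 0, 0.9, 0, 0, 0.3], [-0.6, 0.5, 0.9, 0, 0, 0.5], [-0.6, 0.9, 0.5, 0, 0, 0.5], [-0.6, 0.9, 0, 0, 0, 0.5], [-0.6, 0.9, 0, 0, 0, 0.5], [-0.6, 0.9, 0, 0, 0, 0.5], [-0.6, 0.9, 0, 0, 0, 0.5], [-0.6, 0.9, 0, 0, 0, 0.5], [-0.6, 0.9, 0, 0, 0, 0.5], [-0.6, 0.9, 0, 0, 0, 0.5], [-0.6, 0.9, 0, 0, 0, 0.5], [-0.6, 0.9, 0, 0, 0, 0.5], [-0.6, 0.9, 0, 0, 0, 0.5], [0, 0, 0, 0, 0, 0]],
])

```text
time: 23.63
tcp_pos: [258.1, 466.1, 144.1]
tool_rot: [-0.001, 0.569, 0.823, 0.0]
wrist_force: [0.0, 0.6, 0.6]
opening: 17.1
```

Run:
```python
from h import *
p,d,o=look("l9")
u=np.array([-.057,.998]);v=np.array([.998,.057])
for lab,pp,a,b in o:
    r=b[1]<a[1];f=(b if r else a)[0]
    P=poly(f,r)[:,:2]-[546,-32]
    print("R" if r else "L","bx",(P@v).round(0).tolist(),"by",(P@u).round(0).tolist())
for lab in ("left_pad","right_pad"):
    for t in arm.trace("top",lab):
        box=cv2.minAreaRect(np.argwhere(t["mask"])[:,::-1].astype(np.float32));c=deproj("top",cv2.boxPoints(box),12)[:,:2]-[546,-32]
        print(lab,t["p"],"by",(c@u).round(0),"bx",(c@v).round(0))
s=arm.sense();print(s['time'],s['tcp_pos'].round(0))
```

```text
left_a 0.94 px 182.0 213.0 L [ 4.9426e+02  1.9577e+02 -1.8000e-01] 0.1 R [488.33 179.25   2.62] 0.38
left_a 0.94 px 177.0 154.0 L [621.15 201.34  -1.27] 0.07 R [622.04 204.06  -2.24] 0.38
right_a 0.91 px 393.0 199.0 L [ 516.42 -265.22    2.43] 0.38 R [ 517.71 -268.06    1.42] 0.08
23.7833
L bx [-74.0, -13.0, -9.0, -52.0, -46.0, -64.0] by [217.0, 203.0, 220.0, 230.0, 254.0, 258.0]
L bx [61.0, 75.0, 93.0, 82.0, 106.0, 101.0] by [254.0, 194.0, 198.0, 241.0, 246.0, 264.0]
R bx [-15.0, -27.0, -45.0, -36.0, -60.0, -56.0] by [-208.0, -269.0, -265.0, -222.0, -217.0, -199.0]
left_pad 0.82 by [278. 178. 180. 277.] bx [ 128.  126. -131. -129.]
right_pad 0.93 by [-179. -282. -283. -182.] bx [ 126.  129. -128. -131.]
23.8833 [261. 462. 144.]
```

View pics/l9.png

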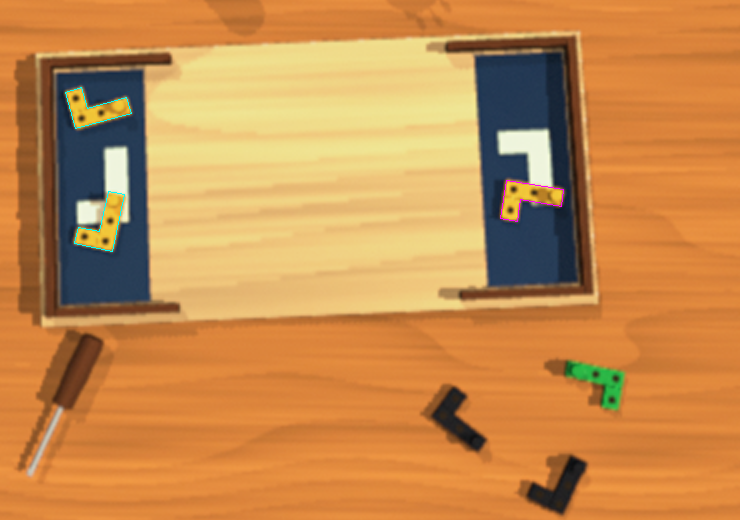

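Run:
```python
from h import *
p,d=arm.snapshot("scene")
q=cv2.imread("pics/scene0.png")
for l in ("jar","bur_block","screwdriver"):
    print(l,[(r["p"],np.round(r["box"])) for r in arm.find_in("scene",l)])
for n,(x,y,w,h) in dict(jar=(375,250,45,50),bur=(283,285,48,55),scr=(325,140,30,40)).items():
    print(n,np.abs(p[y:y+h,x:x+w].astype(int)-q[y:y+h,x:x+w]).mean().round(1))
cv2.imwrite("pics/scene9.png",p)
```

```text
jar [(0.53, array([343., 161.,   8.,  23.]))]
bur_block [(0.96, array([307., 313.,  36.,  49.]))]
screwdriver [(0.7, array([343., 166.,  10.,  14.]))]
jar 1.8
bur 1.8
scr 1.9
```

View pics/scene9.png

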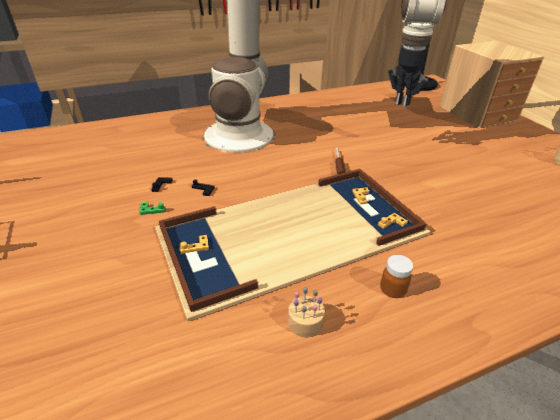

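The scene view shows all three brackets on the felt. The jar (397,277), bur block (307,315) and screwdriver (340,160) match the first picture.

```bash
python3 -c "
from cell import arm
print(arm.job_done())"
```

```text
the job is handed in; nothing more can be done
None
```

All three brackets are sorted and the job is handed in at about 24 s of the 64 s. Both left-hand brackets were pushed into the +y bay, whose pad shows the left-hand outline. The right-hand one went into the -y bay. I only pushed them along the board; none was pinched, pressed on or lifted, and the wrist force stayed around 2 N or less in every reading.

- **Placing:** the last top view shows every bracket fully on its felt. Measured from the board's centre, the left brackets span y 194–264 and 203–258 mm on a pad spanning about 180–278. The right bracket spans 199–269 on a pad of about 181–282.
- **Flatness:** I judged this from the pictures and from the outline fits matching; I took no final height reading of the brackets.
- **Bystanders:** the jar, bur block and screwdriver show no change between the first and last scene pictures. In the last picture the network put "jar" on the screwdriver (p 0.53), so I went by the picture comparison for the jar.
- **Misses along the way:** while the arm hid part of the first left bracket, its fit was poor (error 0.43). With a clear view afterwards it dropped to 0.07.
- **Order:** the pushes went left, right, left, since I read no set order in the task.

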